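# Clear the hub turner and set its stop nut

## Task

Change over the little green bench turner: first take the two finished red lantern hubs out of its catch tray and put them in the blue tote, leaving the unpainted wooden blank in the tray. Then screw the knurled brass stop nut on top of the machine clockwise until it bottoms out, and back it off a quarter turn. Finish still gripping the nut there, holding it still, and do not knock over or shove the other things on the bench.

Things in the scene. Friction and masses are not known exactly. Their poses are not given: they have to be found in the camera images.
- turner: green bench turner, fixed. Origin on the table under the nut axis; -x is its front. Housing 160 (x) by 200 by 80 high; 60 mm thick motor behind. At its front a steel catch tray 120 (x) by 220, walls 4 thick, 18 high, centred 147 from the origin. On its flat deck: white mark 45 mm from the nut axis to -x, yellow mark 55 mm to -y, and under the nut a collar of diameter 26, top 105 above the table
- tray_floor (a point): centre of the catch tray's floor, 4 mm above the table; axes as the turner's. The two red hubs and the blank stand in a row along y, about 65 mm apart, in any order
- nut: knurled brass cap nut: diameter 40, height 26, plus a boss 4 mm high and a black line from centre to rim on top. Origin on its vertical axis, at the centre of its underside. It sits started on the spindle and cannot come off; screwed on, it sinks 1 mm per radian until it rests on the collar. Turning takes about 0.06 N m
- nut_grip (a point): point on the nut's axis at the height to grip it, 14 mm above its underside, about 120 mm above the table; turns with the nut
- nut_turn (a joint): angle of the nut in rad, growing as it is screwed on (clockwise seen from above). It starts between 1.2 and 2.8 and stops firmly at 4.0, bottomed out with its black line pointing at the white mark on the deck; a quarter turn back from there is 2.43, with the line pointing at the yellow mark
- hub_a: finished lantern hub: red disc with a yellow band round it and a brass centre on top, diameter 36, height 26, about 30 g, standing flat in the catch tray; origin at the centre of its underside, z up
- hub_b: the other finished red hub, the same as the first
- blank: unfinished hub of bare pale wood, same size as the hubs, no yellow band or brass; stands flat in the catch tray and stays in it. Origin at the centre of its underside
- tote: open blue plastic tote, loose, 0.8 kg, 160 (x) by 200 (y) by 60 high outside, walls and floor 4 mm thick, empty; origin at the centre of its underside, z up
- jar_amber: bystander: amber paint jar with green lid, diameter 52, height 75; origin at the centre of its underside
- jar_red: bystander: red paint jar with white lid, diameter 60, height 65; origin at the centre of its underside
- jar_white: bystander: white paint jar with red lid, diameter 56, height 60; origin at the centre of its underside
- bowl: bystander: blue ceramic paint bowl, diameter 90, height 40; origin at the centre of its underside
- phone: bystander: black phone lying flat, 75 by 155 by 9; origin at the centre of its underside
- brush: bystander: paint brush lying flat, 190 long; origin at its underside
Mind the look-alikes: they are no part of the job. What is shaped like the hub_b but grey is not meant. Leave any orange or purple look-alike of the hub_a alone.

How it is judged:
By the outcome, as a careful person would: the job done as asked, in the order asked, and still so for the second after the job is handed in, while the arm keeps its last pose, push and grip.
It also fails if it takes over 72 s, if anything falls off the work surface, if the arm or the gripper's body presses on something with over 40 N, if the wrist force passes 120 N, or if a joint passes its speed limit or range.

## Robot

A 7-joint arm with a two-finger parallel gripper is mounted at the origin on the work surface. World frame = base frame: x ahead of the robot, y to its left, z up, the work surface at z = 0. Lengths are in m, angles in rad, forces in N, time in s.
With the tool pointing down it reaches from about 0.425 to 0.925 m from the base axis. Payload 6.8 kg.
Tool frame: the origin (TCP) lies midway between the tips of the shut fingers; the grasp point (between the pads) lies 19 mm behind it; z points along the fingers, y is the line along which they close (so a half turn about z gives the same grasp; the last joint's range is limited). The gripper opens to 85 mm and grips with 20 to 120 N. Pads are 22 mm wide; open, the fingers measure 114 mm over their backs; the gripper's body (76 mm by 85 mm) begins 54 mm behind the grasp point. The pads swing forward as they close: fully open they stand 13 mm farther back than shut.
Start: joints at [1.063, 0.477, 0.022, 1.555, -0.011, 1.109, -0.083], TCP at [0.263, -0.622, 0.231] pointing down, gripper open.
Joint ranges: [-2.96, 2.96], [-0.34, 2.1], [-1.41, 1.46], [0.24, 2.44], [-1.37, 4.51], [0.17, 1.92], [-2.96, 2.96]. Speed limits (rad/s): [2.39, 2.39, 3.14, 3.14, 3.14, 3.14, 3.14].

## Interface

Orientations are given as a rotation vector (axis times angle).
In Python, from bench import r gives the robot as it stands. The module is installed in compiled form; this text tells all that it offers.
- The arm moves only by the tool apply_moves, never from a script. Its argument "rows" is a list of rows, each a list of 6 numbers: the shift along the tool's x, y, z scaled (see below), then the turn, a rotation vector about the tool's x, y, z scaled (see below). A call has 1 to 5 rows; each row is the pose to reach, as a shift and turn from the pose commanded when the call began, along the tool's axes at that moment; what a row does not reach only later rows make up. The controller multiplies each number of a shift by 0.25 m and each number of a turn by 90 degrees. A row lasts 1/8 s, in which the tool goes at most 62.5 mm and 10.7 degrees, less where a joint would pass 70% of its speed; a pose out of reach is approached as far as the arm can. A call with a number of a shift or a turn outside -1 to 1 is refused whole. A call with a gripper value outside its range is refused whole. "claw" is the opening, from 0 (shut) to 1 (fully open), set as the call begins (left out, the last holds). The fingers move at their own pace and stop on an object; "newtons" is the grip in N (left out, the last holds). Time passes only in rows, so rows that repeat a pose let the fingers close. It gives the time, the measured TCP pose, the force, the opening and the grip force at its end, in the units of the state.
- r.get_obs(): the state, without advancing time (a new reading comes with each control period).
- r.grab_frame(name): name is "side" or "top"; returns a dict with "pixels" (480x640x3 uint8, red, green, blue), "intrinsics" (3x3 intrinsics, pixels), "dist" ([k1, k2, p1, p2, k3] as OpenCV has them; the pictures are not rectified), "eye" and "attitude" of the camera in the world. Camera axes: x right, y up, looking along -z (the intrinsics and any distortion apply to the point x, -y, -z); pixel columns grow to the right and rows downward; lengths in m; the calibration is good to about 2 mm. A picture is of the moment at which its call begins. There is no depth.
- r.hand_in(): hands the job in; it is judged then, once.
Trained networks look in a picture, given as the dict that the camera call returned (one of the last four; its "shot" number tells which), for a name from the list of things; names that differ only in an ending like _2 or _b are one class to them, and where a whole thing is asked for, a point or a joint stands for the part that bears it (a point fixed in the world has none). Each returns a list of dicts, best first, with "conf" (0 to 1); they miss things now and then, are a little off and sometimes report something else, mostly with a low value. They report only what shows in the picture. A call takes as long as a camera call. They do not tell look-alikes from the thing itself.
- r.search_frame(picture, thing): "rect" ([left, top, width, height] in pixels, round what is visible of it).
- r.outline_of(picture, thing): "pixels" (480x640 bool, what is visible of it) and "rect" ([left, top, width, height] in pixels, round what is visible of it).
- r.landmark_of(picture, thing): "point" ([column, row] in pixels: a listed point, or the origin of a listed thing).
The state is a dict: "clock": time; "joints": joint angles; "qvel": joint speeds; "tau": joint torques, N m; "tcp_pos": TCP position; "orientation": TCP orientation; "contact_force": force on the tool from outside, world axes, zero at the start; "moment": the same for the moment, N m; "grip_width": finger opening in m; "gripper_force": force on a finger pad.
Only numpy, scipy, OpenCV 4.12 (cv2) and the standard library are available. Lean on these libraries where they do the work, as an engineer would, in place of code of your own. Each camera call takes 0.05 s, during which the arm holds its last target. There are 200 camera calls.

## Working session

There is one attempt and no reset: what is moved stays moved. The work goes in short steps, Python scripts to look and compute and a tool call to move; the robot and the scene stay as the last step left them, time stands still between calls to the robot, and variables do not carry over. Pictures are saved under pics/ and viewed, at most 10 in all, crops included, and the job is handed in when it is done.

Besides the shell and the picture viewer there is one more tool, called after "Emit:" by a JSON object that holds its "name" and its "arguments". apply_moves: Moves the arm, as the interface text tells. Its arguments: {"type":"object","properties":{"rows":{"type":"array","items":{"type":"array","items":{"type":"number"}}},"claw":{"type":"number"},"newtons":{"type":"number"}},"required":["rows"]}

```bash
mkdir -p pics
cat > h.py <<'E'
import numpy as np, cv2
from bench import r
from scipy.spatial.transform import Rotation as R
def cam(p):
    A=np.array(p["attitude"],float)
    if A.shape==(3,): A=R.from_rotvec(A).as_matrix()
    elif A.shape==(4,): A=R.from_quat(A).as_matrix()
    return np.array(p["eye"],float),A,np.array(p["intrinsics"],float),np.array(p["dist"],float)
def ray(p,uv,z):
    e,A,K,D=cam(p)
    n=cv2.undistortPoints(np.array([[uv]],float),K,D)[0,0]
    d=A@np.array([n[0],-n[1],-1]); return e+d*(z-e[2])/d[2]
def proj(p,X):
    e,A,K,D=cam(p); c=(np.atleast_2d(X)-e)@A; c=c*[1,-1,-1]
    return cv2.projectPoints(c,np.zeros(3),np.zeros(3),K,D)[0][:,0]
def save(p,n,box=None,s=1):
    im=p["pixels"][:,:,::-1]
    if box: l,t,w,h=box; im=im[t:t+h,l:l+w]
    cv2.imwrite(n,cv2.resize(im,None,fx=s,fy=s,interpolation=cv2.INTER_CUBIC))
E
python3 - <<'E'
from h import *
o=r.get_obs(); print({k:np.round(v,3) for k,v in o.items()})
P={n:r.grab_frame(n) for n in("top","side")}
for n,p in P.items():
    save(p,f"pics/{n}1.png"); print(n,p["eye"],p["attitude"],p["intrinsics"],p["dist"])
    for t in["turner","tray_floor","nut","nut_grip","hub_a","blank","tote","jar_amber","bowl"]:
        print(t,[(np.round(d["point"]),round(d["conf"],2)) for d in r.landmark_of(p,t)[:5]])
E
```

```text
{'clock': np.float64(0.0), 'joints': array([ 1.063,  0.478,  0.022,  1.557, -0.011,  1.109, -0.083]), 'qvel': array([ 0.   ,  0.   ,  0.   ,  0.001,  0.001, -0.   , -0.001]), 'tau': array([-0.0000e+00, -5.9645e+01,  1.6080e+00, -2.8119e+01,  1.3000e-02,
        9.0000e-03,  0.0000e+00]), 'tcp_pos': array([ 0.262, -0.621,  0.23 ]), 'orientation': array([-3.077e+00, -6.240e-01,  1.000e-03]), 'contact_force': array([0.298, 0.155, 1.352]), 'moment': array([0.014, 0.044, 0.003]), 'gripper_force': np.float64(0.0), 'grip_width': np.float64(0.086)}
top [0.31350008 0.01707707 1.61754943] [ 0.12142412 -0.13452092 -1.59333561] [[531.44399808   0.         316.500032  ]
 [  0.         531.44399808 234.64303054]
 [  0.           0.           1.        ]] [-0.1141425  0.         0.         0.         0.       ]
turner [(array([369., 227.]), 0.85)]
tray_floor [(array([365., 272.]), 0.55)]
nut [(array([372., 223.]), 0.54)]
nut_grip [(array([373., 222.]), 0.74)]
hub_a [(array([252., 236.]), 0.75), (array([412., 312.]), 0.7), (array([388., 279.]), 0.69), (array([382., 314.]), 0.63), (array([367., 276.]
[... 376 characters left out ...]
   1.        ]] [-0.08925738  0.          0.          0.          0.        ]
turner [(array([374., 297.]), 0.83), (array([420., 262.]), 0.58)]
tray_floor [(array([331., 319.]), 0.72), (array([331., 320.]), 0.55)]
nut [(array([380., 266.]), 0.71), (array([482., 342.]), 0.24)]
nut_grip [(array([383., 260.]), 0.76)]
hub_a [(array([344., 336.]), 0.83), (array([377., 373.]), 0.83), (array([325., 380.]), 0.83), (array([330., 316.]), 0.77), (array([302., 359.]), 0.57)]
blank [(array([314., 304.]), 0.77), (array([329., 318.]), 0.65)]
tote [(array([287., 240.]), 0.88)]
jar_amber [(array([358., 222.]), 0.85), (array([285., 242.]), 0.22)]
bowl [(array([486., 341.]), 0.64), (array([381., 260.]), 0.56)]
```

View pics/top1.png

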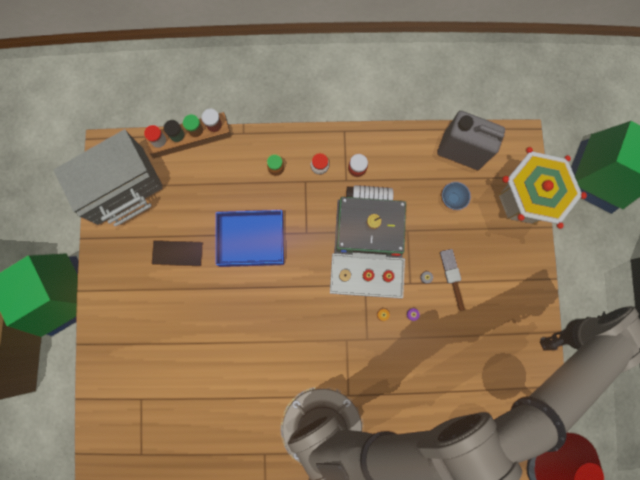

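View pics/side1.png

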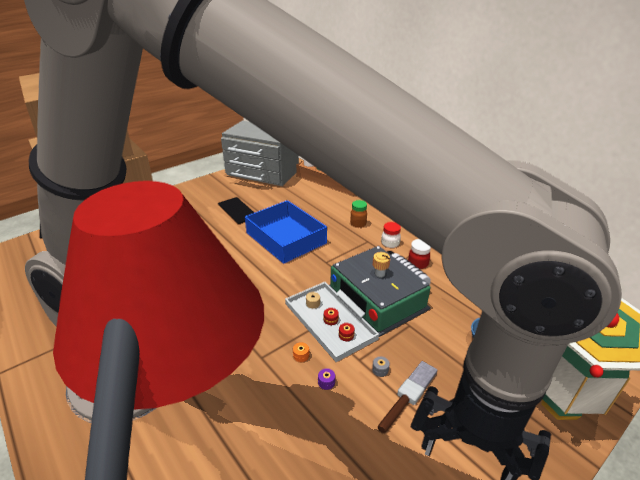

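Top view: in the tray, the pale blank is at (345,275) and the red hubs are at (369,275) and (389,276). The look-alikes outside it are orange (383,314), purple (413,314) and grey (427,277). The tote is at (251,238) and the nut at (374,221). I choose the two red hubs inside the tray and will check them in a close crop.

```bash
cat > m.py <<'E'
from h import *
p=r.grab_frame("top"); s=r.grab_frame("side")
im=p["pixels"]; 
a=im[180:305,325:435][:,:,::-1]; b=s["pixels"][235:365,280:440][:,:,::-1]
a=cv2.resize(a,(528,600),interpolation=cv2.INTER_CUBIC)[:, :400]; b=cv2.resize(b,(400,325),interpolation=cv2.INTER_CUBIC)
c=np.zeros((600,800,3),np.uint8); c[:,:400]=a; c[:325,400:]=b; cv2.imwrite("pics/crop1.png",c)
for q,n in((p,"top"),(s,"side")):
    hsv=cv2.cvtColor(q["pixels"],cv2.COLOR_RGB2HSV)
    for nm,thing,z in(("hub","hub_a",.017),("blank","blank",.017),("tote","tote",.03),("nut","nut",.12),("ja","jar_amber",.037),("jr","jar_red",.03),("jw","jar_white",.03),("bowl","bowl",.02),("phone","phone",.005)):
        for d in r.outline_of(q,thing)[:6]:
            ys,xs=np.nonzero(d["pixels"]); 
            if len(xs)<5: continue
            print(n,nm,round(d["conf"],2),(round(xs.mean(),1),round(ys.mean(),1)),len(xs),np.round(ray(q,(xs.mean(),ys.mean()),z),4)[:2])
    for d in r.landmark_of(q,"tray_floor")[:1]: print("tf",ray(q,d["point"],.004).round(4))
    for d in r.landmark_of(q,"nut_grip")[:1]: print("ng",ray(q,d["point"],.12).round(4))
    for d in r.landmark_of(q,"turner")[:1]: print("turner",ray(q,d["point"],.0).round(4))
E
python3 m.py
```

```text
top hub 0.61 (np.float64(368.2), np.float64(274.6)) 147 [ 0.4493 -0.1527]
top hub 0.5 (np.float64(383.6), np.float64(314.6)) 132 [ 0.328 -0.194]
top hub 0.45 (np.float64(388.4), np.float64(275.9)) 122 [ 0.4434 -0.2136]
top blank 0.65 (np.float64(344.6), np.float64(275.0)) 119 [ 0.4498 -0.0813]
top tote 0.72 (np.float64(248.9), np.float64(238.0)) 3788 [0.5684 0.2052]
top nut 0.73 (np.float64(373.9), np.float64(221.2)) 181 [ 0.5935 -0.1647]
top nut 0.69 (np.float64(319.5), np.float64(163.6)) 297 [ 0.7689 -0.0131]
top ja 0.69 (np.float64(274.9), np.float64(164.6)) 287 [0.7947 0.123 ]
top ja 0.65 (np.float64(176.8), np.float64(252.8)) 1198 [0.5277 0.4231]
top jr 0.87 (np.float64(357.6), np.float64(165.1)) 352 [ 0.7887 -0.1332]
top jw 0.88 (np.float64(319.3), np.float64(162.7)) 288 [ 0.7992 -0.0145]
top jw 0.33 (np.float64(369.1), np.float64(241.6)) 7190 [ 0.5478 -0.1582]
top bowl 0.71 (np.float64(455.6), np.float64(195.5)) 568 [ 0.6873 -0.4363]
top phone 0.77 (np.float64(176.6), np.float64(252.9)) 1198 [0.5316 0.4321]
top phone 0.37 (np.float64(368.9), np.float64(241.0)) 7097 [ 0.5536 -0
[... 900 characters left out ...]
382 [0.7984 0.1208]
side ja 0.37 (np.float64(391.2), np.float64(234.7)) 420 [ 0.7925 -0.0224]
side jr 0.56 (np.float64(419.2), np.float64(253.9)) 494 [ 0.7926 -0.1308]
side jr 0.4 (np.float64(380.8), np.float64(261.1)) 253 [ 0.6844 -0.0864]
side jw 0.65 (np.float64(391.1), np.float64(234.8)) 440 [ 0.7998 -0.0157]
side jw 0.53 (np.float64(358.6), np.float64(214.1)) 389 [0.8043 0.1301]
side jw 0.17 (np.float64(285.8), np.float64(230.9)) 3358 [0.5671 0.1959]
side bowl 0.59 (np.float64(474.2), np.float64(325.8)) 80 [ 0.6894 -0.3902]
side phone 0.88 (np.float64(235.7), np.float64(209.9)) 521 [0.5297 0.4349]
tf [ 0.4511 -0.1433  0.004 ]
ng [ 0.6095 -0.1557  0.12  ]
turner [ 0.5916 -0.1675  0.    ]
```

View pics/crop1.png

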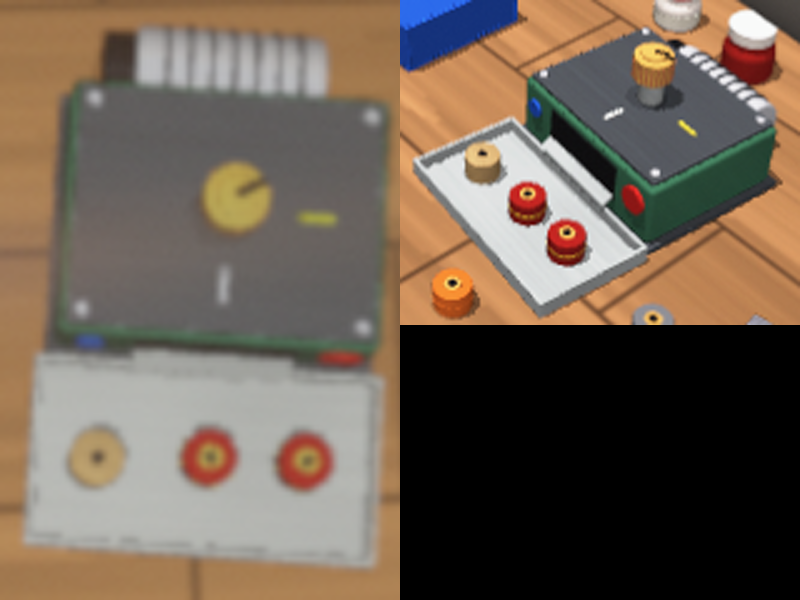

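The crop confirms it: the pale blank is at the left of the tray, and the two red hubs with yellow bands are in the middle and on the right. The nut's black line points right and slightly up, about 30° anticlockwise of the yellow mark, so the angle is about 1.9.

```bash
cat > g.py <<'E'
import sys; from h import *
# usage: g.py x y z psi_deg (yaw of tool x); prints the scaled move from the measured pose
x,y,z,psi=map(float,sys.argv[1:5])
o=r.get_obs(); A=R.from_rotvec(o["orientation"])
T=R.from_euler("z",psi,degrees=True)*R.from_euler("x",180,degrees=True)
d=A.inv().apply(np.array([x,y,z])-o["tcp_pos"])/.25
w=(A.inv()*T).as_rotvec()/(np.pi/2)
print("move",d.round(3),w.round(3),"| t",round(float(o["clock"]),2),"tcp",np.round(o["tcp_pos"],4),"psi",np.degrees(np.arctan2(*A.as_matrix()[1::-1,0])).round(2),"F",np.round(o["contact_force"],1),"Mz",round(float(o["moment"][2]),3),"w",round(float(o["grip_width"]),4),"gf",round(float(o["gripper_force"]),1),"j",np.round(o["joints"],2))
E
python3 g.py .4455 -.212 .12 87.4
```

```text
move [ 1.311 -1.225  0.445] [-0.    -0.    -0.717] | t 2.3 tcp [ 0.2627 -0.6218  0.2313] psi 22.91 F [-0.4 -0.4 -0.2] Mz -0.044 w 0.0852 gf 0.0 j [ 1.06  0.48  0.02  1.56 -0.01  1.11 -0.08]
```

Emit:
{"name": "apply_moves", "arguments": {"rows": [[0.2,-0.187,0,0,0,-0.1],[0.4,-0.374,0,0,0,-0.2],[0.6,-0.56,0,0,0,-0.3],[0.8,-0.747,0,0,0,-0.4],[1,-0.934,0,0,0,-0.5]], "claw": 0.65, "newtons": 40}}

```text
clock: 2.92
tcp_pos: [0.3908, -0.3346, 0.2317]
orientation: [2.601, 1.761, 0.0]
contact_force: [1.1, -0.6, -0.4]
grip_width: 0.0556
gripper_force: 0.0
```

```bash
python3 g.py .4455 -.212 .12 87.4
```

```text
move [0.537 0.021 0.447] [ 0.001  0.    -0.213] | t 2.92 tcp [ 0.3908 -0.3346  0.2317] psi 68.2 F [ 1.1 -0.6 -0.4] Mz 0.037 w 0.0556 gf 0.0 j [ 0.81  0.23 -0.26  1.92  0.07  1.    0.14]
```

Emit:
{"name": "apply_moves", "arguments": {"rows": [[0.27,0.01,0.22,0,0,-0.11],[0.537,0.021,0.447,0,0,-0.213],[0.537,0.021,0.447,0,0,-0.213],[0.537,0.021,0.447,0,0,-0.213],[0.537,0.021,0.447,0,0,-0.213]]}}

```text
clock: 3.55
tcp_pos: [0.4456, -0.2147, 0.1199]
orientation: [2.277, 2.163, -0.0]
contact_force: [0.1, -1.0, 0.2]
grip_width: 0.0554
gripper_force: 0.0
```

```bash
python3 g.py .4455 -.212 .007 87.4
python3 - <<'E'
from h import *
p=r.grab_frame("top"); save(p,"pics/a.png",(300,150,160,180),3.3)
E
```

```text
move [ 0.011 -0.001  0.452] [ 0.     0.    -0.004] | t 3.55 tcp [ 0.4456 -0.2147  0.1199] psi 87.06 F [ 0.1 -1.   0.2] Mz -0.038 w 0.0554 gf 0.0 j [ 0.62  0.35 -0.36  2.06  0.18  0.75  0.1 ]
```

View pics/a.png

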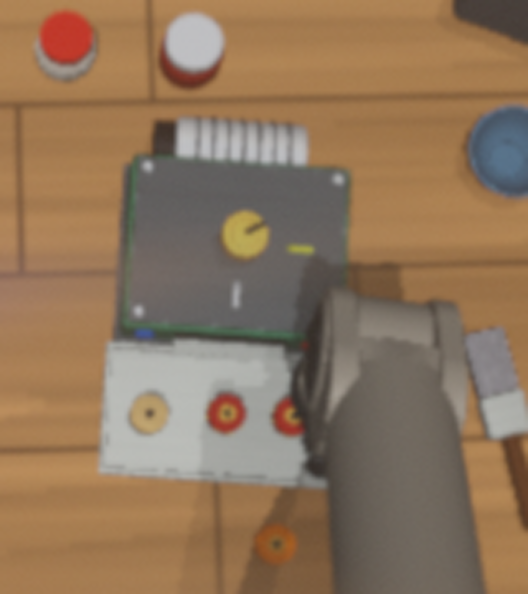

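The gripper hangs over the right-hand hub, partly hiding it at (290,415) in the crop. The blank is at (150,412) and the other hub at (227,412). I'll descend.

Emit:
{"name": "apply_moves", "arguments": {"rows": [[0.011,0,0.15,0,0,0],[0.011,0,0.3,0,0,0],[0.011,0,0.4,0,0,0],[0.011,0,0.452,0,0,0],[0.011,0,0.452,0,0,0]]}}

```text
clock: 4.22
tcp_pos: [0.4455, -0.212, 0.0066]
orientation: [2.279, 2.163, -0.001]
contact_force: [0.1, 0.7, -0.2]
grip_width: 0.0558
gripper_force: 0.0
```

Emit:
{"name": "apply_moves", "arguments": {"rows": [[0,0,0,0,0,0],[0,0,0,0,0,0],[0,0,0,0,0,0],[0,0,0,0,0,0]], "claw": 0, "newtons": 30}}

```text
clock: 4.72
tcp_pos: [0.4465, -0.2119, 0.0078]
orientation: [2.276, 2.162, 0.001]
contact_force: [-1.5, 0.1, 7.9]
grip_width: 0.0347
gripper_force: 30.0
```

```bash
python3 g.py .4455 -.212 .12 87.4
```

```text
move [-0.001 -0.003 -0.449] [ 0.001  0.001 -0.004] | t 4.72 tcp [ 0.4465 -0.2119  0.0078] psi 87.06 F [-1.5  0.1  7.9] Mz -0.008 w 0.0347 gf 30.0 j [ 0.55  0.54 -0.28  2.12  0.3   0.51 -0.01]
```

Emit:
{"name": "apply_moves", "arguments": {"rows": [[0,0,-0.1,0,0,0],[0,0,-0.3,0,0,0],[0,0,-0.55,0,0,0],[0,0,-0.64,0,0,0],[0,0,-0.64,0,0,0]]}}

```text
clock: 5.35
tcp_pos: [0.4469, -0.2118, 0.169]
orientation: [2.274, 2.16, 0.003]
contact_force: [-0.5, -1.0, -0.4]
grip_width: 0.0348
gripper_force: 30.1
```

```bash
python3 g.py .568 .165 .15 87.4
```

```text
move [1.53  0.406 0.074] [ 0.003  0.001 -0.004] | t 5.35 tcp [ 0.4469 -0.2118  0.169 ] psi 87.06 F [-0.5 -1.  -0.4] Mz -0.001 w 0.0348 gf 30.1 j [ 0.65  0.28 -0.39  2.02  0.14  0.86  0.13]
```

Emit:
{"name": "apply_moves", "arguments": {"rows": [[0.2,0.05,0,0,0,0],[0.4,0.1,0,0,0,0],[0.6,0.16,0,0,0,0],[0.8,0.21,0,0,0,0],[1,0.27,0,0,0,0]]}}

```text
clock: 5.98
tcp_pos: [0.5252, 0.0364, 0.1653]
orientation: [-2.277, -2.163, 0.003]
contact_force: [0.9, 0.0, 0.1]
grip_width: 0.0348
gripper_force: 30.1
```

Emit:
{"name": "apply_moves", "arguments": {"rows": [[0.15,0.05,0.03,0,0,0],[0.35,0.1,0.07,0,0,0],[0.53,0.136,0.074,0,0,0],[0.53,0.136,0.074,0,0,0],[0.53,0.136,0.074,0,0,0]]}}

```text
clock: 6.6
tcp_pos: [0.5657, 0.1647, 0.1467]
orientation: [-2.277, -2.164, 0.004]
contact_force: [0.5, -1.4, 0.0]
grip_width: 0.0347
gripper_force: 30.1
```

```bash
python3 g.py .568 .165 .013 87.4
```

```text
move [0.002 0.01  0.535] [-0.001  0.001 -0.003] | t 6.6 tcp [0.5657 0.1647 0.1467] psi 87.09 F [ 0.5 -1.4  0. ] Mz -0.024 w 0.0347 gf 30.1 j [-0.01  0.48 -0.5   1.82  0.28  0.92 -0.68]
```

Emit:
{"name": "apply_moves", "arguments": {"rows": [[0,0.01,0.2,0,0,0],[0,0.01,0.35,0,0,0],[0,0.01,0.48,0,0,0],[0,0.01,0.54,0,0,0],[0,0.01,0.54,0,0,0]]}}

```text
clock: 7.22
tcp_pos: [0.5685, 0.1642, 0.0124]
orientation: [-2.278, -2.162, 0.003]
contact_force: [0.3, 0.3, -0.7]
grip_width: 0.0349
gripper_force: 30.1
```

Emit:
{"name": "apply_moves", "arguments": {"rows": [[0,0,0,0,0,0],[0,0,0,0,0,0],[0,0,-0.15,0,0,0],[0,0,-0.4,0,0,0],[0,0,-0.6,0,0,0]], "claw": 0.65}}

```text
clock: 7.85
tcp_pos: [0.5695, 0.1658, 0.1663]
orientation: [2.276, 2.163, 0.004]
contact_force: [0.7, -0.1, 0.2]
grip_width: 0.0557
gripper_force: 0.0
```

```bash
python3 g.py .4507 -.151 .15 87.4
```

```text
move [-1.29  -0.411  0.063] [ 0.002 -0.001 -0.003] | t 7.85 tcp [0.5695 0.1658 0.1663] psi 87.09 F [ 0.7 -0.1  0.2] Mz -0.02 w 0.0557 gf 0.0 j [ 0.    0.46 -0.51  1.79  0.27  0.95 -0.67]
```

Emit:
{"name": "apply_moves", "arguments": {"rows": [[-0.2,-0.06,0,0,0,0],[-0.4,-0.13,0,0,0,0],[-0.6,-0.2,0,0,0,0],[-0.8,-0.26,0,0,0,0],[-1,-0.32,0,0,0,0]]}}

```text
clock: 8.48
tcp_pos: [0.476, -0.0817, 0.1641]
orientation: [2.276, 2.163, 0.002]
contact_force: [0.7, 0.2, 0.1]
grip_width: 0.0555
gripper_force: 0.0
```

Emit:
{"name": "apply_moves", "arguments": {"rows": [[-0.15,-0.05,0,0,0,0],[-0.29,-0.091,0.06,0,0,0],[-0.29,-0.091,0.06,0,0,0],[-0.29,-0.091,0.06,0,0,0]]}}

```text
clock: 8.98
tcp_pos: [0.4505, -0.1509, 0.1488]
orientation: [2.276, 2.164, 0.002]
contact_force: [-0.4, 0.2, 0.8]
grip_width: 0.0556
gripper_force: 0.0
```

```bash
cat > look.py <<'E'
from h import *
for n in("top","side"):
    p=r.grab_frame(n); 
    for t in("hub_a","blank","tote"):
        for d in r.outline_of(p,t)[:6]:
            ys,xs=np.nonzero(d["pixels"]); c=(xs.mean(),ys.mean())
            print(n,t,round(d["conf"],2),np.round(c,1),len(xs),p["pixels"][ys,xs].mean(0).round(),ray(p,c,.03 if t=="tote" else .017).round(4)[:2])
E
python3 look.py; python3 g.py .4507 -.151 .007 87.4
```

```text
top hub_a 0.7 [425.8 277.2] 124 [135. 125. 109.] [ 0.4361 -0.3277]
top hub_a 0.4 [262.7 238. ] 124 [148.  89. 101.] [0.5695 0.1645]
top tote 0.93 [248.1 238.1] 3571 [ 76.  98. 167.] [0.5681 0.2076]
top tote 0.54 [455.4 195.4] 641 [ 83.  96. 111.] [ 0.6852 -0.4329]
side hub_a 0.68 [300.3 352.3] 283 [153.  72.  28.] [ 0.3282 -0.1947]
side hub_a 0.67 [380.6 366.7] 275 [117. 109. 103.] [ 0.4368 -0.3324]
side hub_a 0.67 [326.4 378.5] 336 [107.  55. 116.] [ 0.3284 -0.2836]
side hub_a 0.48 [330.5 315.4] 229 [125.  49.  35.] [ 0.4524 -0.1493]
side blank 0.44 [312.9 300.1] 180 [151. 121.  80.] [ 0.4524 -0.0812]
side tote 0.73 [281.1 229.9] 2837 [ 30.  65. 151.] [0.5592 0.2092]
move [0.    0.002 0.565] [ 0.     0.    -0.003] | t 9.38 tcp [ 0.4501 -0.151   0.1482] psi 87.13 F [ 0.  -0.5  0.2] Mz -0.004 w 0.0553 gf 0.0 j [ 0.57  0.29 -0.44  2.08  0.17  0.81 -0.02]
```

The first hub is in the tote at (0.5695, 0.1645). Next is the second hub, at (0.452, -0.150).

Emit:
{"name": "apply_moves", "arguments": {"rows": [[0,0.003,0.2,0,0,0],[0,0.003,0.4,0,0,0],[0,0.003,0.51,0,0,0],[0,0.003,0.562,0,0,0],[0,0.003,0.562,0,0,0]]}}

```text
clock: 10.0
tcp_pos: [0.4506, -0.1512, 0.0073]
orientation: [-2.277, -2.164, 0.001]
contact_force: [0.9, -0.1, -0.0]
grip_width: 0.0556
gripper_force: 0.0
```

Emit:
{"name": "apply_moves", "arguments": {"rows": [[0,0,0,0,0,0],[0,0,0,0,0,0],[0,0,0,0,0,0],[0,0,0,0,0,0]], "claw": 0}}

```text
clock: 10.5
tcp_pos: [0.4517, -0.1517, 0.0088]
orientation: [2.276, 2.162, 0.002]
contact_force: [-0.8, 0.5, 7.8]
grip_width: 0.0351
gripper_force: 30.2
```

Emit:
{"name": "apply_moves", "arguments": {"rows": [[0,0,-0.1,0,0,0],[0,0,-0.3,0,0,0],[0,0,-0.55,0,0,0],[0,0,-0.64,0,0,0],[0,0,-0.64,0,0,0]]}}

```text
clock: 11.12
tcp_pos: [0.4519, -0.152, 0.1698]
orientation: [2.275, 2.16, 0.003]
contact_force: [-0.3, -0.5, -0.8]
grip_width: 0.0348
gripper_force: 30.1
```

```bash
python3 g.py .568 .243 .15 87.4
```

```text
move [1.602 0.382 0.078] [ 0.003  0.001 -0.004] | t 11.12 tcp [ 0.4519 -0.152   0.1698] psi 87.04 F [-0.3 -0.5 -0.8] Mz -0.016 w 0.0348 gf 30.1 j [ 0.6   0.26 -0.46  2.06  0.16  0.85 -0.01]
```

Emit:
{"name": "apply_moves", "arguments": {"rows": [[0.2,0.05,0,0,0,0],[0.4,0.1,0,0,0,0],[0.6,0.15,0,0,0,0],[0.8,0.2,0,0,0,0],[1,0.25,0,0,0,0]]}}

```text
clock: 11.75
tcp_pos: [0.5253, 0.0962, 0.1661]
orientation: [-2.277, -2.163, 0.003]
contact_force: [0.7, -0.2, -1.1]
grip_width: 0.0349
gripper_force: 30.1
```

Emit:
{"name": "apply_moves", "arguments": {"rows": [[0.2,0.05,0.03,0,0,0],[0.4,0.1,0.07,0,0,0],[0.6,0.132,0.074,0,0,0],[0.6,0.132,0.074,0,0,0],[0.6,0.132,0.074,0,0,0]]}}

```text
clock: 12.38
tcp_pos: [0.5656, 0.2424, 0.1475]
orientation: [-2.277, -2.164, 0.004]
contact_force: [0.4, -0.5, -0.0]
grip_width: 0.0347
gripper_force: 30.1
```

```bash
python3 g.py .568 .243 .013 87.4
```

```text
move [0.004 0.011 0.538] [-0.001  0.001 -0.003] | t 12.38 tcp [0.5656 0.2424 0.1475] psi 87.1 F [ 0.4 -0.5 -0. ] Mz 0.037 w 0.0347 gf 30.1 j [-0.1   0.53 -0.54  1.75  0.32  0.96 -0.83]
```

Emit:
{"name": "apply_moves", "arguments": {"rows": [[0,0.01,0.2,0,0,0],[0,0.01,0.35,0,0,0],[0,0.01,0.48,0,0,0],[0,0.01,0.54,0,0,0],[0,0.01,0.54,0,0,0]]}}

```text
clock: 13.0
tcp_pos: [0.5685, 0.2417, 0.0133]
orientation: [-2.278, -2.163, 0.003]
contact_force: [-1.2, 0.1, 0.8]
grip_width: 0.0349
gripper_force: 30.1
```

Emit:
{"name": "apply_moves", "arguments": {"rows": [[0,0,0,0,0,0],[0,0,0,0,0,0],[0,0,-0.15,0,0,0],[0,0,-0.4,0,0,0],[0,0,-0.65,0,0,0]], "claw": 0.65}}

```text
clock: 13.62
tcp_pos: [0.5689, 0.2431, 0.1791]
orientation: [2.277, 2.164, 0.001]
contact_force: [-0.1, 0.0, 0.2]
grip_width: 0.0553
gripper_force: 0.0
```

```bash
cat > nut.py <<'E'
from h import *
p=r.grab_frame("top"); s=r.grab_frame("side")
m=max((d for d in r.outline_of(p,"nut")),key=lambda d:d["conf"]); print(m["rect"],m["conf"])
hsv=cv2.cvtColor(p["pixels"],cv2.COLOR_RGB2HSV).astype(int)
k=np.zeros((480,640),bool);k[205:238,358:386]=1
y=((hsv[...,0]>15)&(hsv[...,0]<35)&(hsv[...,1]>90)&k).astype(np.uint8)
c=max(cv2.findContours(y,0,2)[0],key=cv2.contourArea); (cx,cy),rad=cv2.minEnclosingCircle(c); print("top circle",cx,cy,rad,"exp rad",531/1.5*.02)
print("nut@.133",ray(p,(cx,cy),.133))
for n,q in(("top",p),("side",s)):
    X=np.array([[.594,-.1645,.107],[.594,-.1645,.133]]); print(n,proj(q,X).round(1))
b=s["pixels"][225:300,340:420][:,:,::-1]; a=p["pixels"][190:265,335:415][:,:,::-1]
cv2.imwrite("pics/nut.png",np.hstack([cv2.resize(v,(400,375),interpolation=cv2.INTER_CUBIC) for v in(a,b)]))
E
python3 nut.py; python3 look.py; python3 g.py .594 -.1645 .2 135
```

```text
[366.1, 214.7, 17.4, 11.0] 0.63
top circle 373.6111145019531 220.8333282470703 7.627610683441162 exp rad 7.08
nut@.133 [ 0.59216606 -0.16229356  0.133     ]
top [[373.3 221.9]
 [374.4 220.2]]
side [[380.2 265.9]
 [381.2 257.3]]
top hub_a 0.57 [412.1 314.8] 115 [140.  96. 131.] [ 0.3245 -0.28  ]
top hub_a 0.45 [373.9 221.2] 192 [161. 141.  80.] [ 0.6128 -0.1773]
top blank 0.72 [451.9 273.5] 599 [135. 122. 114.] [ 0.445  -0.4089]
top blank 0.7 [176.8 252.7] 1282 [82. 64. 51.] [0.5306 0.4285]
top blank 0.64 [344.8 275.4] 115 [128. 109.  80.] [ 0.4486 -0.0818]
top tote 0.55 [260.1 229.2] 1011 [ 68.  77. 127.] [0.5945 0.1711]
side hub_a 0.89 [326. 379.] 320 [106.  54. 116.] [ 0.3269 -0.2842]
side hub_a 0.76 [380.3 366.7] 277 [111. 103.  97.] [ 0.4364 -0.3321]
side hub_a 0.69 [301.  351.7] 310 [188. 101.  41.] [ 0.3303 -0.1943]
side blank 0.77 [313.1 300.2] 171 [113.  89.  59.] [ 0.4526 -0.0817]
side tote 0.58 [285.6 231.1] 3057 [ 25.  52. 125.] [0.5662 0.1955]
move [-1.622  0.185 -0.098] [-0.001 -0.    -0.532] | t 14.18 tcp [0.5684 0.2428 0.1754] psi 87.08 F [ 0.5  0.  -0.7] Mz -0.024 w 0.0557 gf 0.0 j [-0.09  0.5  -0.56  1.72  0.3   1.01 -0.81]
```

View pics/nut.png

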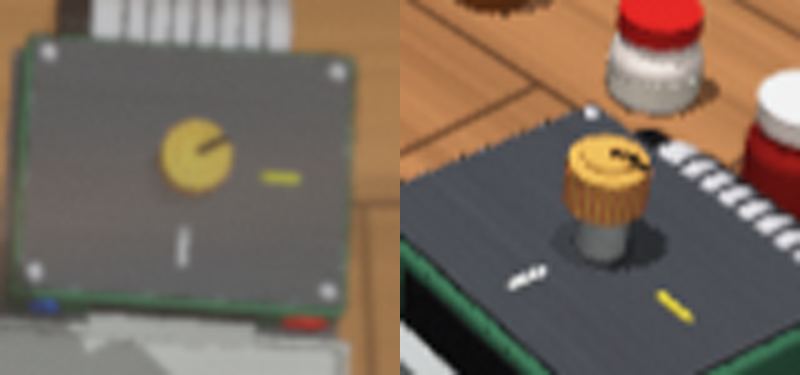

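Top half of the crop: the nut is centred at (197,155) and its line runs to (227,138). In the side half the nut is centred at about (207,180). Both agree with a nut axis at about (0.593, -0.164).

Emit:
{"name": "apply_moves", "arguments": {"rows": [[-0.2,0.02,-0.15,0,0,-0.07],[-0.4,0.05,-0.15,0,0,-0.14],[-0.6,0.07,-0.15,0,0,-0.2],[-0.8,0.09,-0.15,0,0,-0.27],[-1,0.11,-0.15,0,0,-0.33]], "claw": 0.9}}

```text
clock: 14.8
tcp_pos: [0.5834, -0.0097, 0.2136]
orientation: [-1.642, -2.678, 0.0]
contact_force: [-0.1, -0.5, -0.1]
grip_width: 0.0768
gripper_force: 0.0
```

```bash
python3 g.py .593 -.1635 .2 135
```

```text
move [-0.566 -0.245  0.054] [-0.  -0.  -0.2] | t 14.8 tcp [ 0.5834 -0.0097  0.2136] psi 116.97 F [-0.1 -0.5 -0.1] Mz 0.01 w 0.0768 gf 0.0 j [ 0.4   0.42 -0.64  1.76  0.28  1.05  0.14]
```

Emit:
{"name": "apply_moves", "arguments": {"rows": [[-0.2,-0.08,0.02,0,0,-0.07],[-0.4,-0.16,0.05,0,0,-0.14],[-0.566,-0.245,0.054,0,0,-0.2],[-0.566,-0.245,0.054,0,0,-0.2],[-0.566,-0.245,0.054,0,0,-0.2]]}}

```text
clock: 15.42
tcp_pos: [0.5926, -0.1612, 0.2001]
orientation: [-1.208, -2.899, -0.001]
contact_force: [0.5, 0.2, 0.1]
grip_width: 0.0768
gripper_force: 0.0
```

```bash
python3 g.py .593 -.1635 .102 135
```

```text
move [-0.008 -0.005  0.392] [ 0.    -0.001 -0.003] | t 15.43 tcp [ 0.5926 -0.1612  0.2001] psi 134.75 F [0.5 0.2 0.1] Mz 0.001 w 0.0768 gf 0.0 j [ 0.65  0.49 -0.65  1.7   0.33  1.06  0.67]
```

Emit:
{"name": "apply_moves", "arguments": {"rows": [[-0.008,-0.005,0.1,0,0,0],[-0.008,-0.005,0.2,0,0,0],[-0.008,-0.005,0.3,0,0,0],[-0.008,-0.005,0.39,0,0,0],[-0.008,-0.005,0.39,0,0,0]]}}

```text
clock: 16.05
tcp_pos: [0.5922, -0.162, 0.1016]
orientation: [-1.203, -2.898, -0.0]
contact_force: [-0.2, -0.8, 0.5]
grip_width: 0.0769
gripper_force: 0.0
```

Emit:
{"name": "apply_moves", "arguments": {"rows": [[0,0,0,0,0,0],[0,0,0,0,0,0],[0,0,0,0,0,0],[0,0,0,0,0,0],[0,0,0,0,0,0]], "claw": 0, "newtons": 30}}

```text
clock: 16.68
tcp_pos: [0.5949, -0.1632, 0.1047]
orientation: [1.206, 2.898, 0.003]
contact_force: [1.5, 3.0, 6.4]
grip_width: 0.0393
gripper_force: 31.0
```

```bash
python3 g.py .593 -.1635 .102 135
```

```text
move [ 0.004 -0.006  0.011] [ 0.002  0.001 -0.002] | t 16.68 tcp [ 0.5949 -0.1632  0.1047] psi 134.82 F [1.5 3.  6.4] Mz 0.054 w 0.0393 gf 31.0 j [ 0.61  0.6  -0.6   1.78  0.42  0.9   0.6 ]
```

Emit:
{"name": "apply_moves", "arguments": {"rows": [[-0.011,0.004,0,0,0,0.1],[-0.011,0.004,0,0,0,0.2],[-0.011,0.004,0,0,0,0.3],[-0.011,0.004,0,0,0,0.4],[-0.011,0.004,0,0,0,0.5]], "newtons": 40}}

```text
clock: 17.3
tcp_pos: [0.5946, -0.1634, 0.1039]
orientation: [-2.228, -2.211, 0.001]
contact_force: [-5.6, 6.9, 9.0]
grip_width: 0.0391
gripper_force: 39.4
```

```bash
python3 g.py .595 -.1635 .102 45
```

```text
move [-0.     0.001  0.008] [-0.002 -0.     0.495] | t 17.3 tcp [ 0.5946 -0.1634  0.1039] psi 89.56 F [-5.6  6.9  9. ] Mz 0.052 w 0.0391 gf 39.4 j [ 0.48  0.56 -0.42  1.78  0.29  0.86 -0.08]
```

Emit:
{"name": "apply_moves", "arguments": {"rows": [[0,0,0,0,0,0.1],[0,0,0,0,0,0.2],[0,0,0,0,0,0.3],[0,0,0,0,0,0.4],[0,0,0,0,0,0.5]]}}

```text
clock: 17.92
tcp_pos: [0.5943, -0.1633, 0.1032]
orientation: [-2.904, -1.19, 0.004]
contact_force: [-5.0, 7.1, 4.1]
grip_width: 0.0391
gripper_force: 39.6
```

```bash
python3 g.py .595 -.1635 .102 15
```

```text
move [0.001 0.003 0.005] [-0.002  0.001  0.328] | t 17.93 tcp [ 0.5943 -0.1633  0.1032] psi 44.56 F [-5.   7.1  4.1] Mz 0.069 w 0.0391 gf 39.6 j [ 0.34  0.54 -0.23  1.79  0.16  0.83 -0.76]
```

Emit:
{"name": "apply_moves", "arguments": {"rows": [[0,0,0,0,0,0.08],[0,0,0,0,0,0.16],[0,0,0,0,0,0.22]]}}

```text
clock: 18.3
tcp_pos: [0.5942, -0.1631, 0.1029]
orientation: [-3.065, -0.676, 0.005]
contact_force: [-4.1, 5.4, 2.8]
grip_width: 0.0387
gripper_force: 39.7
```

```bash
python3 g.py .595 -.1635 .102 15
```

```text
move [0.002 0.003 0.003] [-0.002  0.002  0.11 ] | t 18.3 tcp [ 0.5942 -0.1631  0.1029] psi 24.87 F [-4.1  5.4  2.8] Mz 0.038 w 0.0387 gf 39.7 j [ 0.28  0.53 -0.15  1.8   0.1   0.82 -1.05]
```

Emit:
{"name": "apply_moves", "arguments": {"rows": [[0,0,0,0,0,0.04],[0,0,0,0,0,0.08]]}}

```text
clock: 18.55
tcp_pos: [0.5942, -0.1631, 0.1027]
orientation: [-3.101, -0.484, 0.005]
contact_force: [-3.4, 5.4, 2.6]
grip_width: 0.039
gripper_force: 39.8
```

```bash
python3 g.py .595 -.1635 .102 15
```

```text
move [0.003 0.003 0.003] [-0.002  0.002  0.031] | t 18.55 tcp [ 0.5942 -0.1631  0.1027] psi 17.75 F [-3.4  5.4  2.6] Mz 0.075 w 0.039 gf 39.8 j [ 0.25  0.53 -0.12  1.8   0.08  0.82 -1.16]
```

Emit:
{"name": "apply_moves", "arguments": {"rows": [[0,0,0,0,0,0.03],[0,0,0,0,0,0.06]]}}

```text
clock: 18.8
tcp_pos: [0.5942, -0.1631, 0.1027]
orientation: [-3.12, -0.338, 0.006]
contact_force: [-3.8, 6.3, 2.5]
grip_width: 0.0387
gripper_force: 39.8
```

```bash
python3 g.py .595 -.1635 .102 15
```

```text
move [0.003 0.002 0.003] [-0.002  0.002 -0.029] | t 18.8 tcp [ 0.5942 -0.1631  0.1027] psi 12.38 F [-3.8  6.3  2.5] Mz 0.087 w 0.0387 gf 39.8 j [ 0.24  0.53 -0.09  1.8   0.06  0.82 -1.24]
```

Emit:
{"name": "apply_moves", "arguments": {"rows": [[0,0,0,0,0,0.03],[0,0,0,0,0,0.06]]}}

```text
clock: 19.05
tcp_pos: [0.5935, -0.1631, 0.1026]
orientation: [-3.133, -0.195, 0.008]
contact_force: [-6.1, 4.9, 4.3]
grip_width: 0.0393
gripper_force: 40.1
```

```bash
python3 g.py .595 -.1635 .102 15
```

```text
move [0.006 0.002 0.002] [-0.002  0.003 -0.087] | t 19.05 tcp [ 0.5935 -0.1631  0.1026] psi 7.13 F [-6.1  4.9  4.3] Mz 1.049 w 0.0393 gf 40.1 j [ 0.22  0.53 -0.07  1.8   0.05  0.82 -1.32]
```

Emit:
{"name": "apply_moves", "arguments": {"rows": [[0,0,0,0,0,0.03],[0,0,0,0,0,0.06]]}}

```text
clock: 19.3
tcp_pos: [0.5923, -0.163, 0.1024]
orientation: [-3.138, -0.046, 0.012]
contact_force: [-8.0, 5.8, 6.4]
grip_width: 0.0389
gripper_force: 40.5
```

```bash
python3 g.py .595 -.1635 .102 15
```

```text
move [0.011 0.002 0.002] [-0.002  0.005 -0.148] | t 19.3 tcp [ 0.5923 -0.163   0.1024] psi 1.69 F [-8.   5.8  6.4] Mz 1.068 w 0.0389 gf 40.5 j [ 0.2   0.53 -0.05  1.8   0.03  0.82 -1.4 ]
```

Emit:
{"name": "apply_moves", "arguments": {"rows": [[0,0,0,0,0,0],[0,0,0,0,0,0],[0,0,0,0,0,0]], "claw": 0.65}}

```text
clock: 19.68
tcp_pos: [0.5961, -0.1661, 0.1032]
orientation: [3.141, 0.043, 0.001]
contact_force: [-0.2, -0.6, -0.2]
grip_width: 0.0556
gripper_force: 0.0
```

```bash
python3 g.py .595 -.1637 .100 0
python3 - <<'E'
from h import *
p=r.grab_frame("top"); s=r.grab_frame("side")
b=s["pixels"][225:300,340:420][:,:,::-1]; a=p["pixels"][190:265,335:415][:,:,::-1]
cv2.imwrite("pics/nut2.png",np.hstack([cv2.resize(v,(400,375),interpolation=cv2.INTER_CUBIC) for v in(a,b)]))
E
```

```text
move [-0.004 -0.01   0.013] [ 0.    -0.     0.017] | t 19.68 tcp [ 0.5961 -0.1661  0.1032] psi 1.55 F [-0.2 -0.6 -0.2] Mz 0.021 w 0.0556 gf 0.0 j [ 0.2   0.53 -0.04  1.8   0.03  0.81 -1.4 ]
```

View pics/nut2.png

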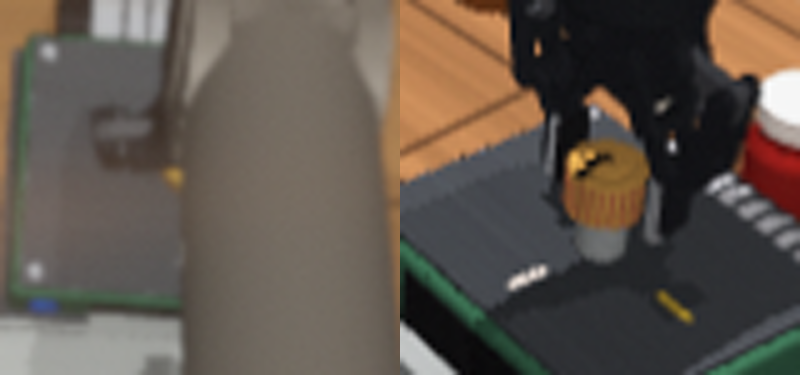

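The side half shows the nut between the open fingers. Its line runs from about (607,160) to (578,177), on the side of the white mark at (527,277). I'll check that direction numerically.

Run:
```python
from h import *
s=r.grab_frame("side"); g=cv2.cvtColor(s["pixels"],cv2.COLOR_RGB2GRAY)
c=np.array([.5945,-.1637,.131])
print("ctr",proj(s,c).round(1), "boss",proj(s,c+[0,0,.004]).round(1))
for d in (-30,-15,0,15,30):
    a=np.pi-.045+np.radians(d); print(d,proj(s,c+.0195*np.array([np.cos(a),np.sin(a),0])).round(1))
print(g[252:264,371:392])
```

```text
ctr [[381.  257.7]] boss [[381.1 256.4]]
-30 [[373.  258.2]]
-15 [[373.7 259.5]]
0 [[374.9 260.7]]
15 [[376.6 261.6]]
30 [[378.5 262.3]]
[[ 37  17  16  16  15  17  40  83  84  88  88  87  84  83  83  63  39  29
   16  21  23]
 [ 31  16  15  17  32  58  67  89  88  92  92  92  91  86  86  85  70  51
   15  16  20]
 [ 18  15  16  35  71  94  93  95  95  95  95  95  96  96  92  90  87  69
   17  18  19]
 [ 17  16  40 123 137 107 139 137  78  78  72  87  97  99  97  95  92  85
   24  17  18]
 [ 16  19  78 180 176 128 144 136  37  37  35  68  98  98  98  98  96  91
   40  19  18]
 [ 15  22 104 180 179 152  55  13  34  62  74  77 100  99  99  99  93  92
   51  17  17]
 [ 15  22 101 173 150 134  52  51  82 100 101  99 101 105 104  98  93  94
   71  18  19]
 [ 16  22  93 138  68  15  41  77 104 104 108 107 108 108 104  95  97  97
   91  23  18]
 [ 15  30  96  99  58  50  76  86  95 101 105 108 106  99  95  98  98  99
   74  38  19]
 [ 27  40  85  93  88  84 103 102 100  96  96  96  98  98 103 103 101  95
   52  68  44]
 [ 38  49  85  91  88  85 102 103 104 103 103 105 105 104 107 102  97  83
   51  90  79]
 [ 39  54  85  91  88  84  96  89 102 102 109 105 111 105 104  91  89  80
   51  92  90]]
```

The line's rim end is at (375,260), which is where the bottomed-out nut should put it, so it is at the stop. I'll re-centre, regrip and back off exactly 90°.

Emit:
{"name": "apply_moves", "arguments": {"rows": [[-0.005,-0.01,0.01,0,0,0],[-0.005,-0.01,0.01,0,0,0]]}}

```text
clock: 20.08
tcp_pos: [0.5942, -0.1626, 0.1002]
orientation: [-3.141, -0.044, 0.001]
contact_force: [0.7, 0.7, -0.4]
grip_width: 0.0551
gripper_force: 0.0
```

Emit:
{"name": "apply_moves", "arguments": {"rows": [[0,0,0,0,0,0],[0,0,0,0,0,0],[0,0,0,0,0,0],[0,0,0,0,0,0]], "claw": 0}}

```text
clock: 20.58
tcp_pos: [0.5946, -0.1629, 0.1007]
orientation: [-3.141, -0.043, -0.0]
contact_force: [-1.7, 1.6, 2.4]
grip_width: 0.039
gripper_force: 40.1
```

```bash
python3 g.py .595 -.1635 .102 91.55
```

```text
move [ 0.002  0.003 -0.005] [-0. -0. -1.] | t 20.57 tcp [ 0.5946 -0.1629  0.1007] psi 1.58 F [-1.7  1.6  2.4] Mz -0.006 w 0.039 gf 40.1 j [ 0.2   0.53 -0.05  1.81  0.03  0.81 -1.4 ]
```

Emit:
{"name": "apply_moves", "arguments": {"rows": [[0,0,0,0,0,-0.1],[0,0,-0.001,0,0,-0.2],[0,0,-0.002,0,0,-0.3],[0,0,-0.003,0,0,-0.4],[0,0,-0.003,0,0,-0.5]]}}

```text
clock: 21.2
tcp_pos: [0.5946, -0.1629, 0.1015]
orientation: [-2.882, -1.249, -0.0]
contact_force: [-2.6, 1.4, 3.7]
grip_width: 0.0388
gripper_force: 40.1
```

Emit:
{"name": "apply_moves", "arguments": {"rows": [[0,0,0,0,0,-0.1],[0,0,-0.001,0,0,-0.2],[0,0,-0.002,0,0,-0.3],[0,0,-0.003,0,0,-0.4],[0,0,-0.003,0,0,-0.5]]}}

```text
clock: 21.82
tcp_pos: [0.5946, -0.1629, 0.1022]
orientation: [-2.185, -2.257, -0.0]
contact_force: [-2.1, 2.0, 2.6]
grip_width: 0.0394
gripper_force: 40.1
```

Emit:
{"name": "apply_moves", "arguments": {"rows": [[0,0,0,0,0,0],[0,0,0,0,0,0],[0,0,0,0,0,0]]}}

```text
clock: 22.2
tcp_pos: [0.5946, -0.1629, 0.1022]
orientation: [2.193, 2.25, -0.0]
contact_force: [-3.4, 1.0, 5.0]
grip_width: 0.0389
gripper_force: 40.4
```

```bash
python3 g.py .5945 -.1635 .102 91.55
python3 - <<'E'
from h import *
s=r.grab_frame("side")
im=s["pixels"][:,:,::-1]
b=im[225:300,340:420]; a=im[195:270,240:330]
cv2.imwrite("pics/nut3.png",np.hstack([cv2.resize(v,(400,375),interpolation=cv2.INTER_CUBIC) for v in(a,b)]))
c=np.array([.5945,-.1637,.1326])
for d in (-15,0,15):
    t=-np.pi/2-.045+np.radians(d); print(d,proj(s,c+.0195*np.array([np.cos(t),np.sin(t),0])).round(1))
E
```

```text
move [-0.002 -0.     0.001] [-0.     0.    -0.001] | t 22.2 tcp [ 0.5946 -0.1629  0.1022] psi 91.48 F [-3.4  1.   5. ] Mz -0.016 w 0.0389 gf 40.4 j [ 0.48  0.56 -0.43  1.78  0.3   0.86 -0.05]
-15 [[385.  261.9]]
0 [[386.7 261.2]]
15 [[388.1 260.3]]
```

View pics/nut3.png

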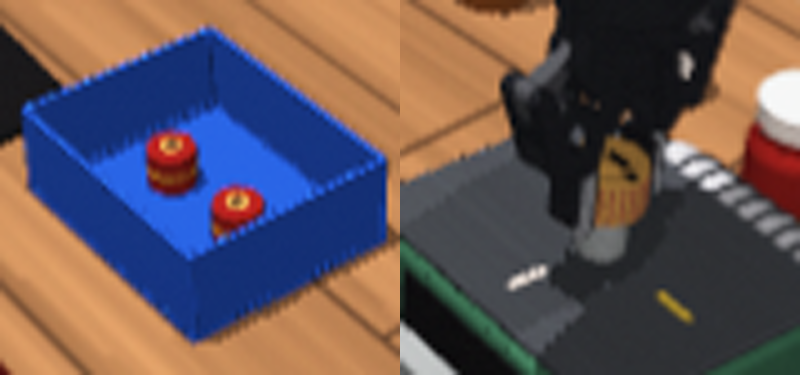

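Both red hubs stand in the tote. The nut's line ends at about pixel (387,261), which matches the quarter-turn-back direction towards the yellow mark, so I'll hand in.

```bash
python3 -c "
from bench import r
print(r.hand_in())"
```

```text
the job is handed in; nothing more can be done
None
```

I handed the job in: both red hubs are in the blue tote, the blank was left in the tray, and the nut was bottomed out, backed off a quarter turn (90°) and is still gripped there at about 40 N.

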